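# Count out gasket corners on the counter scale

### The job

Count out a batch of rubber gasket corners for a customer: with the scale pan still empty press the yellow key to zero the scale, then push down the red handle so the galvanised bin tips all four corners into the pan, and let the bin swing back up. Then press the green, blue and red keys down in that order, one at a time, to count, price and total the batch. Do not press yellow again once there are corners in the pan, never press the white or black key, and leave the goods on the ledge and counter alone.

Things in the scene. Friction and masses are not known exactly. Their poses are not given: they have to be found in the camera images.
- station: fixed unit: slate ledge (420 x 170 x 22 mm, top 258 mm high, local x -200 to 220, y 0 to 170 mm) on legs, a galvanised bin hung under its front edge and, below the bin, a counting scale with a steel pan. Origin on the counter below the middle of the bin's pivot line; local x along ledge and pivot, -y from the ledge out over bin and pan, z up. Stands roughly square to the robot
- pan (a point): centre of the scale pan's inner floor, 52 mm above the counter; axes as the station. The pan is open-topped, 172 x 172 mm inside, walls 36 mm above its floor
- bin_pivot (a point): middle of the bin's pivot line (along the station's x), 190 mm above the counter
- bin_handle (a point): middle of the bin handle's red grip: a bar 16 mm thick, 66 mm long, parallel to the pivot line, 120 mm from it, 122 mm to the -x (robot) side of the bin's middle. At rest 60 mm higher than the pivot and 104 mm out towards local -y (30 deg above level); pushed down it swings on its 120 mm arc about the pivot, first out and down, then down and in, to 36 deg below level
- bin (a joint): tilt of the bin, rad: 0 at rest (floor level), 1.15 fully tipped over the pan. A spring returns it when let go; 4 N on the handle starts it, about 9 N holds it fully tipped. Bin 136 mm wide, 100 mm deep, walls 42 mm high at sides and rear, front open over the pan; corners slide out beyond about 0.7
- corner1: black rubber gasket corner, L-shaped, 30 x 30 mm over its legs, legs 12 mm wide, 14 mm thick, origin at the middle of its underside; starts flat on the bin's floor
- corner2: black rubber gasket corner, L-shaped, 30 x 30 mm over its legs, legs 12 mm wide, 14 mm thick, origin at the middle of its underside; starts flat on the bin's floor
- corner3: black rubber gasket corner, L-shaped, 30 x 30 mm over its legs, legs 12 mm wide, 14 mm thick, origin at the middle of its underside; starts flat on the bin's floor
- corner4: black rubber gasket corner, L-shaped, 30 x 30 mm over its legs, legs 12 mm wide, 14 mm thick, origin at the middle of its underside; starts flat on the bin's floor
- panel: fixed grey key panel of the scale on the counter, 135 x 190 mm, 30 mm high, with six round keys in two rows of three, 56 mm apart; which colour is where varies. Origin under its middle, rows along its y
- key_yellow_top (a point): centre of the top face of the yellow key when up (moves with the key): 28 mm diameter, standing 10 mm out of its round steel collar (44 mm diameter), top 52 mm above the counter; spring key, 6 mm travel, fully down takes 5 N
- key_green_top (a point): centre of the top face of the green key when up (moves with the key): 28 mm diameter, standing 10 mm out of its round steel collar (44 mm diameter), top 52 mm above the counter; spring key, 6 mm travel, fully down takes 5 N
- key_blue_top (a point): centre of the top face of the blue key when up (moves with the key): 28 mm diameter, standing 10 mm out of its round steel collar (44 mm diameter), top 52 mm above the counter; spring key, 6 mm travel, fully down takes 5 N
- key_red_top (a point): centre of the top face of the red key when up (moves with the key): 28 mm diameter, standing 10 mm out of its round steel collar (44 mm diameter), top 52 mm above the counter; spring key, 6 mm travel, fully down takes 5 N
- key_white_top (a point): centre of the top face of the white key when up (moves with the key): 28 mm diameter, standing 10 mm out of its round steel collar (44 mm diameter), top 52 mm above the counter; spring key, 6 mm travel, fully down takes 5 N
- key_black_top (a point): centre of the top face of the black key when up (moves with the key): 28 mm diameter, standing 10 mm out of its round steel collar (44 mm diameter), top 52 mm above the counter; spring key, 6 mm travel, fully down takes 5 N
- hinge: bronze pivot hinge, 70 x 68 x 14 mm, lying flat on the slate ledge; not needed, leave alone
- window_handle: black window handle, 135 mm long, 42 mm high, on the slate ledge; not needed, leave alone
- turnbuckle: brass turnbuckle, 154 x 23 x 12 mm, on the slate ledge; not needed, leave alone
- shovel: red glazing shovel with hardwood grip, 205 x 75 x 26 mm, on the slate ledge; not needed, leave alone
- jar: closed amber jar, 60 mm diameter, 85 mm high, on the counter; not needed, leave alone
- putty_knife: putty knife lying on the counter near the robot, about 200 mm long; not needed, leave alone
- tape_measure: yellow tape measure, 80 x 36 x 68 mm, on the counter; not needed, leave alone
- suction_lifter: blue and black glass suction lifter, 110 mm diameter, 68 mm high, on the counter; not needed, leave alone

How it is judged:
By the outcome, as a careful person would: the job done as asked, in the order asked, and still so for the second after the job is handed in, with the robot touching nothing.
It also fails if it takes over 58 s, if anything falls off the work surface, if the arm or the gripper's body presses on something with over 40 N, if the wrist force passes 120 N, or if a joint passes its speed limit or range.

### The arm

A 7-joint arm with a two-finger parallel gripper is mounted at the origin on the work surface. World frame = base frame: x ahead of the robot, y to its left, z up, the work surface at z = 0. Lengths are in m, angles in rad, forces in N, time in s.
With the tool pointing down it reaches from about 0.4 to 0.875 m from the base axis. Payload 19.3 kg.
Tool frame: the origin (TCP) lies at the very end of the fingers, on their centre line; the grasp point (between the pads) lies 19 mm behind it; z points along the fingers, y is the line along which they close (so a half turn about z gives the same grasp; the last joint's range is limited). The gripper opens to 85 mm and grips with 20 to 120 N. Pads are 22 mm wide; open, the fingers measure 114 mm over their backs; the gripper's body (76 mm by 85 mm) begins 54 mm behind the grasp point. The pads swing forward as they close: fully open they stand 13 mm farther back than shut.
Start: joints at [1.217, 0.521, -0.036, 1.599, 0.021, 1.021, -0.113], TCP at [0.175, -0.6, 0.231] pointing down, gripper open.
Joint ranges: [-2.91, 2.91], [-0.3, 2.13], [-1.5, 1.42], [0.17, 2.43], [-1.26, 4.41], [0.16, 1.93], [-2.52, 2.52]. Speed limits (rad/s): [1.89, 1.89, 2.39, 2.39, 3.01, 3.01, 3.01].

### API

Orientations are given as [roll, pitch, yaw] about the fixed x, y, z axes, in that order (R = Rz(yaw) Ry(pitch) Rx(roll)).
In Python, from workcell import observe, grab_frame, job_done gives the robot as it stands.
- The arm moves only by the tool move_arm, never from a script. Its argument "plan" is a list that holds one entry, the list of rows, each a list of 7 numbers: the shift along the tool's x, y, z each as a share of 0.02 m, from -1 to 1, then the turn, a rotation vector about the tool's x, y, z each as a share of 6 degrees, from -1 to 1, then the opening, from -1 (shut) to 1 (fully open). A call has exactly 10 rows; each row shifts and turns the commanded pose from where the row before left it, along the tool's axes as they then stand; what a row does not reach is not made up. A row lasts 1/10 s, in which the tool goes at most 50 mm and 8.59 degrees, less where a joint would pass 70% of its speed; a pose out of reach is approached as far as the arm can. A call with a number of a shift or a turn outside -1 to 1 is refused whole. A call with a gripper value outside its range is refused whole. The fingers move at their own pace and stop on an object; "grip_force" is the grip in N (left out, the last holds). Time passes only in rows, so rows that do not move let the fingers close, or fill a call up. It gives the time, the measured TCP pose, the force, the opening and the grip force at its end, in the units of the state.
- observe(): the state, without advancing time (a new reading comes with each control period).
- grab_frame(name): name is "scene" or "top" or "wrist"; returns a dict with "color" (480x640x3 uint8, red, green, blue), "intrinsics" (3x3 intrinsics, pixels), "k1" (the pictures are not rectified: a ray, as slopes to the right and down, at radius r is drawn at 1 + k1 r^2 times it, then the intrinsics apply), "position" and "orientation" of the camera in the world; the wrist camera has in their place "tool_from_camera" (4x4, takes a point from camera to tool coordinates, whose origin is the TCP and whose axes are the flange's). Camera axes: x right, y down, z forward; pixel columns grow to the right and rows downward; lengths in m; the calibration is good to about 2 mm. A picture is of the moment at which its call begins: read the wrist's pose just before it. There is no depth.
- job_done(): hands the job in; it is judged then, once.
The state is a dict: "clock": time; "qpos": joint angles; "qd": joint speeds; "joint_efforts": joint torques, N m; "position": TCP position; "tool_rot": TCP orientation; "force": force on the tool from outside, world axes, zero at the start; "moment": the same for the moment, N m; "grip_width": finger opening in m; "finger_force": force on a finger pad.
Only numpy, scipy, OpenCV 4.12 (cv2) and the standard library are available. Lean on these libraries where they do the work, as an engineer would, in place of code of your own. Each camera call takes 0.05 s, during which the arm holds its last target. There are 200 camera calls.

## Working session

There is one attempt and no reset: what is moved stays moved. The work goes in short steps, Python scripts to look and compute and a tool call to move; the robot and the scene stay as the last step left them, time stands still between calls to the robot, and variables do not carry over. Pictures are saved under pics/ and viewed, at most 10 in all, crops included, and the job is handed in when it is done.

Besides the shell and the picture viewer there is one more tool, called after "Request:" by a JSON object that holds its "api" and its "payload". move_arm: Moves the arm, as the interface text tells. Shift numbers are shares of 0.02 m and turn numbers shares of 6 degrees, none past 1 either way. Its arguments: {"type":"object","properties":{"plan":{"type":"array"},"grip_force":{"type":"number"}},"required":["plan"]}

```bash
mkdir -p pics
cat > h.py <<'E'
import numpy as np,cv2,pickle
from workcell import observe,grab_frame,job_done
from scipy.spatial.transform import Rotation as R
def rot(o):
    o=np.array(o,float)
    if o.shape==(3,3): return o
    return R.from_euler('xyz',o).as_matrix() if o.size==3 else R.from_quat(o).as_matrix()
def pix2w(f,u,v,z):
    K=np.array(f['intrinsics']);k=f['k1'];d=np.array([(u-K[0,2])/K[0,0],(v-K[1,2])/K[1,1]]);s=d.copy()
    for _ in range(30): s=d/(1+k*(s@s))
    r=rot(f['orientation'])@np.array([s[0],s[1],1]);p=np.array(f['position'])
    return p+r*(z-p[2])/r[2]
def w2pix(f,P):
    K=np.array(f['intrinsics']);c=rot(f['orientation']).T@(np.array(P)-f['position']);s=c[:2]/c[2];s=s*(1+f['k1']*(s@s))
    return K[0,0]*s[0]+K[0,2],K[1,1]*s[1]+K[1,2]
E
python3 - <<'E'
from h import *
for n in('top','scene'):
    f=grab_frame(n);pickle.dump(f,open(n+'.pkl','wb'));cv2.imwrite(f'pics/{n}0.png',f['color'][...,::-1])
    print(n,f['intrinsics'],f['k1'],f['position'],f['orientation'])
print(observe())
E
```

```text
top [[498.59880971   0.         320.8913711 ]
 [  0.         498.59880971 237.51809644]
 [  0.           0.           1.        ]] -0.11198326314370874 [ 0.40923962 -0.03449651  1.29472724] [-2.9985071   0.01552396 -1.56987873]
scene [[593.00494837   0.         318.80272131]
 [  0.         593.00494837 237.23096122]
 [  0.           0.           1.        ]] -0.0943264737968159 [1.18480308 0.89969247 1.00172644] [-2.22281759 -0.01564149  2.58143141]
{'clock': 0.1, 'qpos': array([ 1.21684131,  0.52193962, -0.03633107,  1.59989399,  0.02122093,
        1.02109979, -0.11281465]), 'qd': array([-0.00091991, -0.00314762, -0.00031022, -0.00056429,  0.00029105,
       -0.00264914, -0.0001011 ]), 'joint_efforts': array([ 5.12458166e-03, -9.28478551e+01,  1.98447816e+00, -3.70523000e+01,
        1.81335822e-02,  5.40688459e-03, -5.29047372e-05]), 'position': array([ 0.17486705, -0.59975623,  0.23081288]), 'tool_rot': array([-3.14064094e+00,  8.11040310e-05,  2.83742492e-01]), 'force': array([ 0.82608438, -0.36463188,  0.03119382]), 'moment': array([ 0.01837288, -0.01592101, -0.00865962]), 'finger_force': 0.0, 'grip_width': 0.08555488896311172}
```

View pics/top0.png

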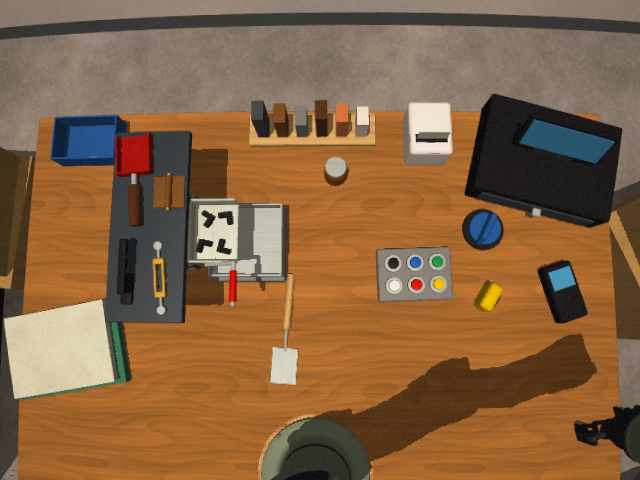

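View pics/scene0.png

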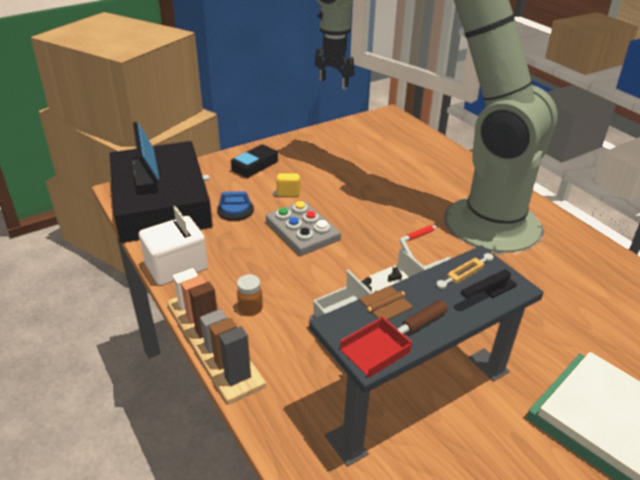

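The top view has the keys black (393,262), blue (415,262), green (438,261), white (394,285), red (416,285) and yellow (439,284). The handle grip runs from (233,271) to (233,304). I'll enlarge both areas to get closer readings.

Run:
```python
from h import *
f=pickle.load(open('top.pkl','rb'));c=f['color'][...,::-1]
a=cv2.resize(c[240:310,370:460],None,fx=8,fy=8,interpolation=cv2.INTER_CUBIC)
b=cv2.resize(c[190:315,180:300],None,fx=4.48,fy=4.48,interpolation=cv2.INTER_CUBIC)
cv2.imwrite('pics/keys.png',a);cv2.imwrite('pics/bin.png',b)
hsv=cv2.cvtColor(c,cv2.COLOR_BGR2HSV)
def cen(x0,x1,y0,y1,lo,hi):
    m=cv2.inRange(hsv[y0:y1,x0:x1],lo,hi);ys,xs=np.nonzero(m);return xs.mean()+x0,ys.mean()+y0,len(xs),xs.min()+x0,xs.max()+x0,ys.min()+y0,ys.max()+y0
for n,b,h0,h1,z in [('y',(428,450,274,296),20,35,.052),('g',(427,449,250,272),45,85,.052),('b',(404,426,251,273),95,125,.052),('r',(405,427,274,296),0,8,.052),('h',(225,242,255,312),0,6,.25)]:
    q=cen(*b,(h0,150,90),(h1,255,255));print(n,np.round(q,1),pix2w(f,q[0],q[1],z).round(4))
for x in (393.5,262.5),(394,285): print(pix2w(f,*x,.052).round(4))
```

```text
y [438.5 283.4  87.  434.  443.  279.  288. ] [ 0.4721 -0.3086  0.052 ]
g [437.1 261.1  75.  432.  442.  257.  265. ] [ 0.528  -0.3066  0.052 ]
b [415.3 261.7  84.  410.  420.  257.  266. ] [ 0.5269 -0.2515  0.052 ]
r [416.2 284.1  93.  411.  421.  279.  289. ] [ 0.4708 -0.2524  0.052 ]
h [232.4 285.8 216.  229.  236.  270.  301. ] [0.4575 0.168  0.25  ]
[ 0.5249 -0.1967  0.052 ]
[ 0.4687 -0.197   0.052 ]
```

View pics/keys.png

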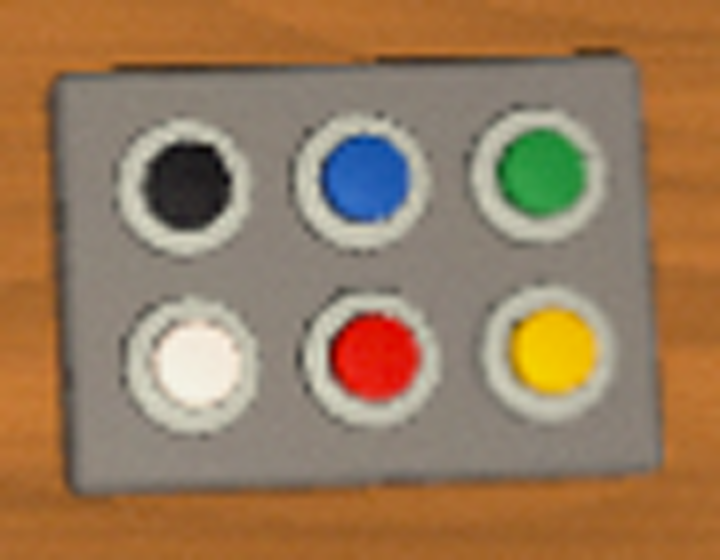

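View pics/bin.png

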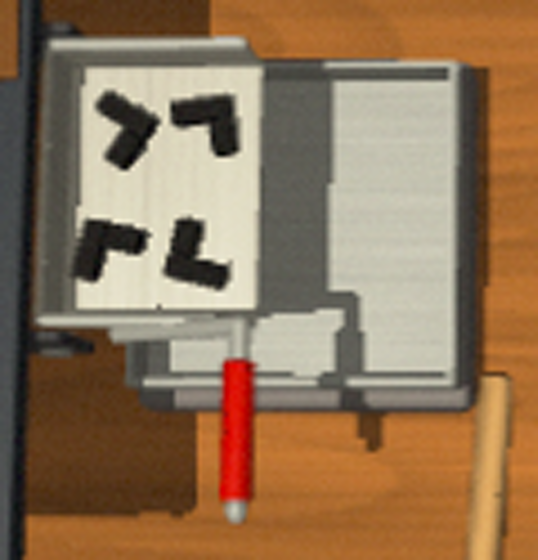

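Key tops from the top view:

| Key | x (m) | y (m) |
|---|---|---|
| yellow | 0.472 | -0.308 |
| green | 0.528 | -0.307 |
| blue | 0.527 | -0.251 |
| red | 0.471 | -0.252 |

The grip's middle is at about (0.458, 0.168), and the station is square to the robot. I'll shut the fingers, square the tool and go to yellow.

Request:
{"api": "move_arm", "payload": {"plan": [[[0, 0, 0, 0, 0, 1, -1], [0, 0, 0, 0, 0, 1, -1], [0, 0, 0, 0, 0, 0.71, -1], [1, -1, 0, 0, 0, 0, -1], [1, -1, 0, 0, 0, 0, -1], [1, -1, 0, 0, 0, 0, -1], [1, -1, 0, 0, 0, 0, -1], [1, -1, 0, 0, 0, 0, -1], [1, -1, 0, 0, 0, 0, -1], [1, -1, 0, 0, 0, 0, -1]]]}}

```text
clock: 1.1
position: [0.3156, -0.459, 0.2311]
tool_rot: [-3.141, 0.0, -0.0]
force: [0.4, -0.0, -0.0]
grip_width: -0.0002
finger_force: 0.0
```

Request:
{"api": "move_arm", "payload": {"plan": [[[1, -1, 0, 0, 0, 0, -1], [1, -1, 0, 0, 0, 0, -1], [1, -1, 0.5, 0, 0, 0, -1], [1, -1, 0.8, 0, 0, 0, -1], [1, -1, 1, 0, 0, 0, -1], [1, -1, 1, 0, 0, 0, -1], [1, -1, 1, 0, 0, 0, -1], [0.85, -0.6, 1, 0, 0, 0, -1], [0, 0, 1, 0, 0, 0, -1], [0, 0, 0, 0, 0, 0, -1]]]}}

```text
clock: 2.1
position: [0.471, -0.3068, 0.1029]
tool_rot: [-3.14, 0.004, 0.001]
force: [-0.4, -0.0, 0.5]
grip_width: -0.0002
finger_force: 0.0
```

Request:
{"api": "move_arm", "payload": {"plan": [[[0, 0, 1, 0, 0, 0, -1], [0, 0, 1, 0, 0, 0, -1], [0, 0, 0.5, 0, 0, 0, -1], [0, 0, 0.2, 0, 0, 0, -1], [0, 0, 0.1, 0, 0, 0, -1], [0, 0, 0.1, 0, 0, 0, -1], [0, 0, 0, 0, 0, 0, -1], [0, 0, 0, 0, 0, 0, -1], [0, 0, 0, 0, 0, 0, -1], [0, 0, 0, 0, 0, 0, -1]]]}}

```text
clock: 3.1
position: [0.472, -0.3083, 0.0475]
tool_rot: [3.141, -0.0, -0.0]
force: [-2.5, -1.2, 4.8]
grip_width: 0.0
finger_force: 2.0
```

Request:
{"api": "move_arm", "payload": {"plan": [[[0, 0, 0.05, 0, 0, 0, -1], [0, 0, 0.05, 0, 0, 0, -1], [0, 0, 0.05, 0, 0, 0, -1], [0, 0, 0, 0, 0, 0, -1], [0, 0, 0, 0, 0, 0, -1], [0, 0, 0, 0, 0, 0, -1], [0, 0, 0, 0, 0, 0, -1], [0, 0, 0, 0, 0, 0, -1], [0, 0, 0, 0, 0, 0, -1], [0, 0, 0, 0, 0, 0, -1]]]}}

```text
clock: 4.1
position: [0.4722, -0.3083, 0.0456]
tool_rot: [3.141, -0.001, -0.0]
force: [-9.4, 1.5, 32.1]
grip_width: 0.0001
finger_force: 16.4
```

Yellow bottomed out at 32 N. Next, up and over to the handle.

Request:
{"api": "move_arm", "payload": {"plan": [[[0, 0, -1, 0, 0, 0, -1], [0, 0, -1, 0, 0, 0, -1], [0, 0, -1, 0, 0, 0, -1], [0, -1, -1, 0, 0, 0, -1], [0, -1, -1, 0, 0, 0, -1], [0, -1, -1, 0, 0, 0, -1], [0, -1, -1, 0, 0, 0, -1], [0, -1, -1, 0, 0, 0, -1], [0, -1, -1, 0, 0, 0, -1], [0, -1, -1, 0, 0, 0, -1]]]}}

```text
clock: 5.1
position: [0.4721, -0.1667, 0.245]
tool_rot: [-3.141, -0.0, 0.001]
force: [-0.5, 0.9, 0.3]
grip_width: -0.0001
finger_force: 0.0
```

Request:
{"api": "move_arm", "payload": {"plan": [[[-0.2, -1, -1, 0, 0, 0, -1], [-0.2, -1, -1, 0, 0, 0, -1], [-0.2, -1, -1, 0, 0, 0, -1], [-0.2, -1, 0, 0, 0, 0, -1], [-0.2, -1, 0, 0, 0, 0, -1], [0, -1, 0, 0, 0, 0, -1], [0, -1, 0, 0, 0, 0, -1], [0, -1, 0, 0, 0, 0, -1], [0, -1, 0, 0, 0, 0, -1], [0, -1, 0, 0, 0, 0, -1]]]}}

```text
clock: 6.1
position: [0.452, 0.0333, 0.3042]
tool_rot: [-3.141, -0.0, 0.001]
force: [-0.3, -0.2, 0.4]
grip_width: -0.0001
finger_force: 0.0
```

Request:
{"api": "move_arm", "payload": {"plan": [[[0, -1, 0, 0, 0, 0, -1], [0, -1, 0, 0, 0, 0, -1], [0, -1, 0, 0, 0, 0, -1], [0, -1, 0, 0, 0, 0, -1], [0, -1, 0, 0, 0, 0, -1], [0, -1, 0, 0, 0, 0, -1], [0, -0.5, 0.5, 0, 0, 0, -1], [0, 0, 0.5, 0, 0, 0, -1], [0, 0, 0, 0, 0, 0, -1], [0, 0, 0, 0, 0, 0, -1]]]}}

```text
clock: 7.1
position: [0.452, 0.161, 0.2839]
tool_rot: [3.141, 0.001, -0.001]
force: [0.8, 0.2, 0.9]
grip_width: -0.0002
finger_force: 0.0
```

Run:
```python
from h import *
f=grab_frame('top');c=f['color'][...,::-1];cv2.imwrite('pics/b2.png',cv2.resize(c[180:330,170:310],None,fx=4,fy=4,interpolation=cv2.INTER_CUBIC))
s=observe();print(s['position'],s['force'],w2pix(f,s['position']))
```

```text
[0.45213858 0.16115792 0.2842693 ] [-0.06451549 -0.67937292 -0.01091769] (np.float64(232.42253079253075), np.float64(287.61105683662976))
```

View pics/b2.png

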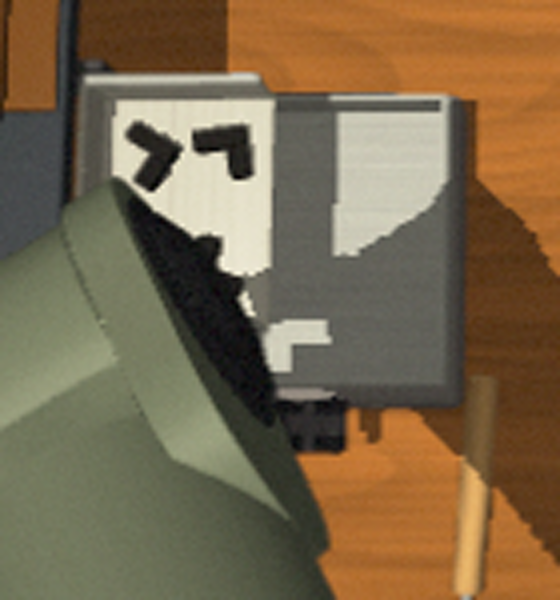

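The arm hides the handle in this view, but the pan is empty and the tool is above where I computed the grip to be. I'll push down along the arc and watch the force.

Request:
{"api": "move_arm", "payload": {"plan": [[[0, 0, 1, 0, 0, 0, -1], [0, 0.1, 0.5, 0, 0, 0, -1], [0, 0.15, 0.6, 0, 0, 0, -1], [0, 0.1, 0.65, 0, 0, 0, -1], [0, 0.05, 0.6, 0, 0, 0, -1], [0, 0.05, 0.6, 0, 0, 0, -1], [0, 0, 0, 0, 0, 0, -1], [0, 0, 0, 0, 0, 0, -1], [0, 0, 0, 0, 0, 0, -1], [0, 0, 0, 0, 0, 0, -1]]]}}

```text
clock: 8.15
position: [0.4522, 0.1529, 0.2058]
tool_rot: [-3.142, -0.001, -0.0]
force: [-0.8, -5.3, 4.7]
grip_width: -0.0001
finger_force: 2.3
```

Run:
```python
from h import *
f=grab_frame('scene');c=f['color'][...,::-1]
s=observe();p=s['position'];u,v=map(int,w2pix(f,p));print(p,s['force'],u,v)
y0,x0=v-75,u-100
cv2.imwrite('pics/s2.png',cv2.resize(c[y0:y0+150,x0:x0+200],None,fx=4,fy=4,interpolation=cv2.INTER_CUBIC))
t=pickle.load(open('top.pkl','rb'))
for q in [(190,132),(184,321)]: print(pix2w(t,*q,.258))
for q in [(232.6,270.5),(232.4,303)]: print(pix2w(t,*q,.256))
```

```text
[0.45218301 0.15292623 0.20575844] [ 0.2183497  -4.66287156  4.66642431] 415 244
[0.79418181 0.27075868 0.258     ]
[0.38317263 0.26694863 0.258     ]
[0.48918144 0.16708009 0.256     ]
[0.42133237 0.16598558 0.256     ]
```

View pics/s2.png

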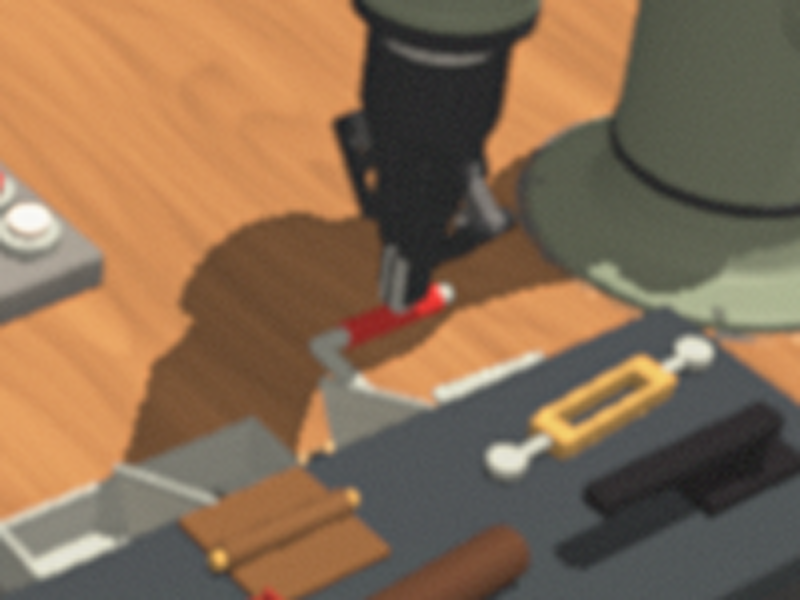

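The fingertip is on the red grip and the ledge edge (y ≈ 0.268) confirms the pivot, so the sideways force is friction. I'll carry on along the arc.

Request:
{"api": "move_arm", "payload": {"plan": [[[0, 0, 0.6, 0, 0, 0, -1], [0, -0.05, 0.6, 0, 0, 0, -1], [0, -0.15, 0.6, 0, 0, 0, -1], [0, -0.2, 0.7, 0, 0, 0, -1], [0, -0.25, 0.6, 0, 0, 0, -1], [0, -0.3, 0.5, 0, 0, 0, -1], [0, -0.15, 0.2, 0, 0, 0, -1], [0, 0, 0, 0, 0, 0, -1], [0, 0, 0, 0, 0, 0, -1], [0, 0, 0, 0, 0, 0, -1]]]}}

```text
clock: 9.2
position: [0.452, 0.175, 0.1296]
tool_rot: [3.142, -0.0, -0.0]
force: [-1.6, -3.4, 6.0]
grip_width: 0.0001
finger_force: 3.2
```

Run:
```python
from h import *
t=grab_frame('top');cv2.imwrite('pics/b3.png',cv2.resize(t['color'][180:330,170:310,::-1],None,fx=4,fy=4,interpolation=cv2.INTER_CUBIC))
s=observe();print(s['position'],s['force'],s['clock'])
```

```text
[0.45199081 0.17492594 0.12959128] [-1.12086682 -3.25008978  5.71830347] 9.25
```

View pics/b3.png

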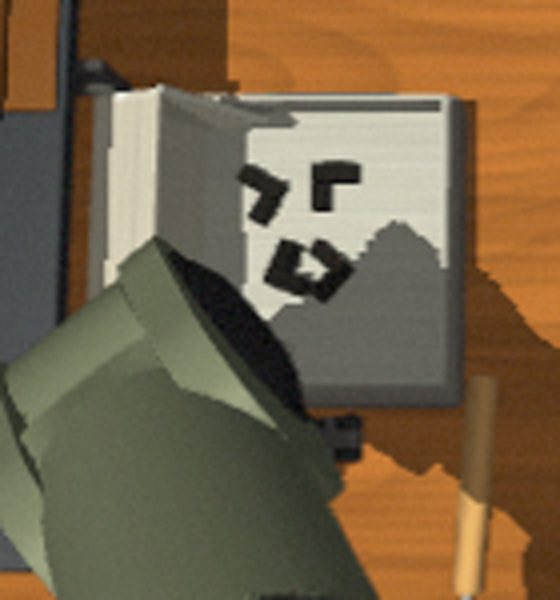

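All four corners are in the pan, at about (262,192), (335,185), (290,266) and (325,272) in the crop. I'll let the bin swing back gently along the arc.

Request:
{"api": "move_arm", "payload": {"plan": [[[0, 0.2, -0.3, 0, 0, 0, -1], [0, 0.3, -0.5, 0, 0, 0, -1], [0, 0.3, -0.6, 0, 0, 0, -1], [0, 0.2, -0.7, 0, 0, 0, -1], [0, 0.1, -0.7, 0, 0, 0, -1], [0, 0.05, -0.7, 0, 0, 0, -1], [0, 0, -0.7, 0, 0, 0, -1], [0, -0.05, -0.7, 0, 0, 0, -1], [0, -0.1, -0.7, 0, 0, 0, -1], [0, -0.2, -0.6, 0, 0, 0, -1]]]}}

```text
clock: 10.25
position: [0.452, 0.1592, 0.2545]
tool_rot: [-3.141, -0.001, -0.0]
force: [1.0, 0.9, 1.2]
grip_width: -0.0002
finger_force: 0.3
```

Request:
{"api": "move_arm", "payload": {"plan": [[[0, -0.2, -0.6, 0, 0, 0, -1], [0, 0, -0.6, 0, 0, 0, -1], [0, 0, -1, 0, 0, 0, -1], [0, 0, -1, 0, 0, 0, -1], [0.5, 1, 0, 0, 0, 0, -1], [0.5, 1, 0, 0, 0, 0, -1], [0.5, 1, 0, 0, 0, 0, -1], [0.5, 1, 0, 0, 0, 0, -1], [0.5, 1, 0, 0, 0, 0, -1], [0.5, 1, 0, 0, 0, 0, -1]]]}}

```text
clock: 11.25
position: [0.5122, 0.0421, 0.3176]
tool_rot: [-3.142, 0.0, 0.0]
force: [-0.0, 0.5, -0.1]
grip_width: -0.0001
finger_force: 0.0
```

Request:
{"api": "move_arm", "payload": {"plan": [[[0.4, 1, 0, 0, 0, 0, -1], [0.4, 1, 0, 0, 0, 0, -1], [0, 1, 0, 0, 0, 0, -1], [0, 1, 0.5, 0, 0, 0, -1], [0, 1, 0.5, 0, 0, 0, -1], [0, 1, 0.5, 0, 0, 0, -1], [0, 1, 0.5, 0, 0, 0, -1], [0, 1, 0.5, 0, 0, 0, -1], [0, 1, 0.5, 0, 0, 0, -1], [0, 1, 0.5, 0, 0, 0, -1]]]}}

```text
clock: 12.25
position: [0.5279, -0.1578, 0.2472]
tool_rot: [-3.141, 0.0, 0.0]
force: [0.2, -0.1, -0.5]
grip_width: -0.0002
finger_force: 0.0
```

Request:
{"api": "move_arm", "payload": {"plan": [[[0, 1, 1, 0, 0, 0, -1], [0, 1, 1, 0, 0, 0, -1], [0, 1, 1, 0, 0, 0, -1], [0, 1, 1, 0, 0, 0, -1], [0, 1, 1, 0, 0, 0, -1], [0, 1, 1, 0, 0, 0, -1], [0, 1, 1, 0, 0, 0, -1], [0, 0.45, 1, 0, 0, 0, -1], [0, 0, 0.5, 0, 0, 0, -1], [0, 0, 0, 0, 0, 0, -1]]]}}

```text
clock: 13.25
position: [0.5274, -0.3052, 0.0762]
tool_rot: [-3.14, 0.002, 0.0]
force: [0.4, -0.4, 0.7]
grip_width: 0.0002
finger_force: 0.0
```

Request:
{"api": "move_arm", "payload": {"plan": [[[0, 0, 0.6, 0, 0, 0, -1], [0, 0, 0.5, 0, 0, 0, -1], [0, 0, 0.2, 0, 0, 0, -1], [0, 0, 0.2, 0, 0, 0, -1], [0, 0, 0.12, 0, 0, 0, -1], [0, 0, 0, 0, 0, 0, -1], [0, 0, 0, 0, 0, 0, -1], [0, 0, 0, 0, 0, 0, -1], [0, 0, 0, 0, 0, 0, -1], [0, 0, 0, 0, 0, 0, -1]]]}}

```text
clock: 14.25
position: [0.5281, -0.3056, 0.0459]
tool_rot: [-3.141, -0.0, 0.0]
force: [-7.4, 6.5, 18.4]
grip_width: 0.0003
finger_force: 9.3
```

Green bottomed out at 18 N. Next is blue.

Request:
{"api": "move_arm", "payload": {"plan": [[[0, 0, -1, 0, 0, 0, -1], [0, 0, -0.6, 0, 0, 0, -1], [0, -0.9, 0, 0, 0, 0, -1], [-0.05, -0.9, 0, 0, 0, 0, -1], [0, -0.9, 0, 0, 0, 0, -1], [0, 0, 0, 0, 0, 0, -1], [0, 0, 0, 0, 0, 0, -1], [0, 0, 0, 0, 0, 0, -1], [0, 0, 0, 0, 0, 0, -1], [0, 0, 0, 0, 0, 0, -1]]]}}

```text
clock: 15.25
position: [0.5269, -0.2524, 0.0768]
tool_rot: [3.142, 0.0, -0.001]
force: [1.0, -0.1, -1.2]
grip_width: 0.0001
finger_force: 0.0
```

Request:
{"api": "move_arm", "payload": {"plan": [[[0, 0, 0.6, 0, 0, 0, -1], [0, 0, 0.5, 0, 0, 0, -1], [0, 0, 0.2, 0, 0, 0, -1], [0, 0, 0.2, 0, 0, 0, -1], [0, 0, 0.1, 0, 0, 0, -1], [0, 0, 0, 0, 0, 0, -1], [0, 0, 0, 0, 0, 0, -1], [0, 0, 0, 0, 0, 0, -1], [0, 0, 0, 0, 0, 0, -1], [0, 0, 0, 0, 0, 0, -1]]]}}

```text
clock: 16.25
position: [0.5265, -0.252, 0.0458]
tool_rot: [-3.142, 0.001, -0.0]
force: [-9.8, 5.3, 25.5]
grip_width: -0.0001
finger_force: 12.6
```

Blue bottomed out too. Red is next, 56 mm nearer the robot.

Request:
{"api": "move_arm", "payload": {"plan": [[[0, 0, -1, 0, 0, 0, -1], [0, 0, -0.6, 0, 0, 0, -1], [-0.9, 0, 0, 0, 0, 0, -1], [-0.95, 0, 0, 0, 0, 0, -1], [-0.95, 0, 0, 0, 0, 0, -1], [0, 0, 0, 0, 0, 0, -1], [0, 0, 0, 0, 0, 0, -1], [0, 0, 0, 0, 0, 0, -1], [0, 0, 0, 0, 0, 0, -1], [0, 0, 0, 0, 0, 0, -1]]]}}

```text
clock: 17.25
position: [0.4714, -0.2519, 0.0768]
tool_rot: [-3.142, -0.0, 0.0]
force: [-0.3, -0.5, 0.2]
grip_width: -0.0002
finger_force: 0.0
```

Request:
{"api": "move_arm", "payload": {"plan": [[[0, 0, 0.6, 0, 0, 0, -1], [0, 0, 0.5, 0, 0, 0, -1], [0, 0, 0.2, 0, 0, 0, -1], [0, 0, 0.2, 0, 0, 0, -1], [0, 0, 0.1, 0, 0, 0, -1], [0, 0, 0, 0, 0, 0, -1], [0, 0, 0, 0, 0, 0, -1], [0, 0, 0, 0, 0, 0, -1], [0, 0, 0, 0, 0, 0, -1], [0, 0, 0, 0, 0, 0, -1]]]}}

```text
clock: 18.25
position: [0.4706, -0.2518, 0.0457]
tool_rot: [-3.141, 0.001, -0.0]
force: [-8.2, 5.7, 27.5]
grip_width: 0.0
finger_force: 13.7
```

Request:
{"api": "move_arm", "payload": {"plan": [[[0, 0, -1, 0, 0, 0, -1], [0, 0, -1, 0, 0, 0, -1], [0, 0, -1, 0, 0, 0, -1], [0, 0, -1, 0, 0, 0, -1], [0, 0, -1, 0, 0, 0, -1], [0, 0, -1, 0, 0, 0, -1], [0, 0, 0, 0, 0, 0, -1], [0, 0, 0, 0, 0, 0, -1], [0, 0, 0, 0, 0, 0, -1], [0, 0, 0, 0, 0, 0, -1]]]}}

```text
clock: 19.25
position: [0.4707, -0.2518, 0.1641]
tool_rot: [-3.141, 0.001, 0.0]
force: [-0.4, 0.4, -0.1]
grip_width: -0.0001
finger_force: 0.0
```

Run:
```python
from h import *
t=grab_frame('top');cv2.imwrite('pics/end.png',t['color'][150:340,100:480,::-1].repeat(2,0).repeat(2,1))
```

```text
(no output)
```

View pics/end.png

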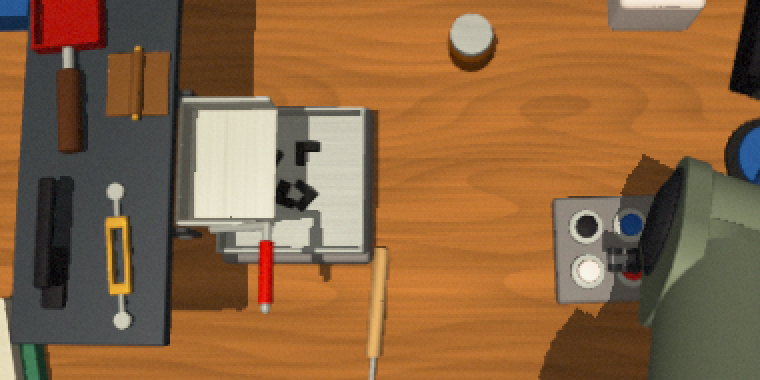

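The bin is back up and empty. The corners lie in the pan, three in view around (295,152–195) and the fourth mostly under the bin's edge at (278,157). The goods haven't moved, so I'm handing in.

```bash
python3 -c "
from h import *
print(job_done())"
```

```text
the job is handed in; nothing more can be done
None
```

The job is handed in at about 19 s: yellow was pressed on the empty pan, all four corners were tipped into the pan, the bin swung back up, and green, blue and red were pressed in order; the hand-in returned no verdict.

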